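Load the fresh cell into the photo light

ROBOT

A 6-joint arm with a two-finger parallel gripper is mounted at the origin on the work surface. World frame = base frame: x ahead of the robot, y to its left, z up, the work surface at z = 0. Lengths are in mm, angles in rad, forces in N, time in s.
With the tool pointing down it reaches from about 275 to 750 mm from the base axis. Payload 10.2 kg.
Tool frame: the origin (TCP) lies at the very end of the fingers, on their centre line; the grasp point (between the pads) lies 19 mm behind it; z points along the fingers, y is the line along which they close (so a half turn about z gives the same grasp; the last joint's range is limited). The gripper opens to 85 mm and grips with 20 to 120 N. Pads are 22 mm wide; open, the fingers measure 114 mm over their backs; the gripper's body (76 mm by 85 mm) begins 54 mm behind the grasp point. The pads swing forward as they close: fully open they stand 13 mm farther back than shut.
Start: joints at [-1.404, 0.313, 1.498, -0, 1.331, -0.223], TCP at [199.49, -485.628, 231.294] pointing down, gripper open.
Joint ranges: [-2.94, 2.94], [-0.97, 2.17], [0.19, 2.56], [-1.23, 4.37], [0.02, 3.11], [-2.88, 2.88]. Speed limits (rad/s): [2.39, 2.39, 3.01, 3.14, 3.14, 3.14].

INTERFACE

Orientations are given as a unit quaternion [w, x, y, z].
In Python, from rig import * gives the robot as it stands. The module is installed in compiled form; this text tells all that it offers.
- The arm moves only by the shell command python3 -m crank 'ROWS' [FORCE]. ROWS is JSON, a list that holds one entry, the list of rows, each a list of 7 numbers: the shift along the tool's x, y, z in units of 25 mm (1.0 is 25 mm), then the turn, a rotation vector about the tool's x, y, z in units of 8 degrees (1.0 is 8 degrees), then the finger opening in mm, from 0 to 85.4. A call has exactly 8 rows; each row shifts and turns the commanded pose from where the row before left it, along the tool's axes as they then stand; what a row does not reach is not made up. A row lasts 1/10 s, in which the tool goes at most 50 mm and 8.59 degrees, less where a joint would pass 70% of its speed; a pose out of reach is approached as far as the arm can. A call is refused whole if a number of a shift passes 1 or a number of a turn 1, either way. A call with a gripper value outside its range is refused whole. The fingers move at their own pace and stop on an object; FORCE is the grip in N (left out, the last holds). Time passes only in rows, so rows that do not move let the fingers close, or fill a call up. It gives the time, the measured TCP pose, the force, the opening and the grip force at its end, in the units of the state.
- sense(): the state, without advancing time (a new reading comes with each control period).
- capture(name): name is "scene" or "top"; returns the picture (420x560x3 uint8, blue, green, red); there is no depth.
- camera_model(name): a dict with "fx", "fy", "cx", "cy" (pixels), "world_from_camera" (4x4, takes a point from camera to world coordinates). Camera axes: x right, y up, looking along -z (the intrinsics and any distortion apply to the point x, -y, -z); pixel columns grow to the right and rows downward; lengths in mm; the calibration is good to about 2 mm. A picture is of the moment at which its call begins. camera_model takes no time and is no camera call.
- finish_job(): hands the job in; it is judged then, once.
The state is a dict: "time_s": time; "joints": joint angles; "dq": joint speeds; "tau": joint torques, N m; "eef_pos": TCP position; "ee_rot": TCP orientation; "force": force on the tool from outside, world axes, zero at the start; "wrist_torque": the same for the moment, N m; "grip_width": opening from 0.0 (shut) to 1.0 (fully open); "grip_force": force on a finger pad.
Only numpy, scipy, OpenCV 4.12 (cv2) and the standard library are available. Lean on these libraries where they do the work, as an engineer would, in place of code of your own. Each camera call takes 0.05 s, during which the arm holds its last target. There are 200 camera calls.

TASK

Take the green cell from its cork rest and load it into the battery bay on the back of the photo light: press its plain flat end gently against the coil spring until the yellow-banded plus end clears the orange lip, roll that end down past the lip, and leave the cell level, fully home on the bay floor and held under the lip by the spring. Do not force the spring hard against its stop or press hard on the light, and leave the lenses and other things on the shelf where they are.

Things in the scene. Friction and masses are not known exactly. Their poses are not given: they have to be found in the camera images.
- cell: Loose cylindrical battery cell, 21 mm diameter, 70 mm long, about 70 g: green sleeve, yellow band and flush steel button at the plus end, plain steel disc at the minus end; edges rounded 1.2 mm. Origin at its centre on its axis; +x runs along the axis to the plus end; it may be rolled about that axis.
- cell_plus (a point): Centre of the cell's plus end face (yellow band), 35 mm from the cell's centre.
- cell_minus (a point): Centre of the cell's plain minus end face, 35 mm from the cell's centre.
- rest: Fixed cork rest, 110 x 50 x 6 mm, origin at the centre of its underside, x along the cell lying on it (cell axis 16.5 mm above the shelf). Four nibs 6 mm high stand 22 to 30 mm either side of its middle, 11.3 to 15.3 mm from the axis; between them the cell is free for the fingers.
- light: Black LED photo light, 180 x 95 x 30 mm, lying face down, clamped fast by two aluminium blocks (x -75 to -45 mm, |y| 45 to 62 mm, 30 mm high). Origin at the centre of its underside; x runs from the spring end to the lip end of its battery bay, z up. Its flat back, 30 mm above the shelf, is the bay floor. Bay centre line: y = 0. Keep pushes on it under about 15 N.
- bay (a point): Point on the bay floor, 30 mm above the light's origin, axes as the light's; fixed to the light. A tray carrying spring, guides and lip stands on the floor here, held fast, but up to 7 mm off along +x or -x, different each time and not measured: find the spring by feel. Tray sizes at zero offset: side guides x -30 to -22 and 22 to 30 mm, |y| 12.5 to 16.5 mm, 8 mm high; free for fingers between.
- bay_home (a point): Centre of the cell when home at zero tray offset (x = 1 mm, 10.5 mm above the floor). Lip end, at zero offset: block x 36 to 48 mm, |y| up to 18.5 mm, 26 mm high; its face at x = 36 mm is the plus contact. The 26 mm wide orange lip overhangs it back to x = 32.5 mm, 23 to 26 mm above the floor.
- spring_rest (a point): Middle of the spring plate's face at zero tray offset (x = -30 mm, 10.5 mm above the floor); fixed to the light. Upright brass plate 24 mm wide, 0.5 to 22.5 mm above the floor, slides to -x: 1 N + 0.8 N/mm, stop at 12.5 mm. In by 4 mm with the cell home; a level cell clears the lip at 7.5 mm, one tilted 10 to 20 degrees at 9.5 to 10.5 mm. Housing 22 mm high, |y| up to 18.5 mm, x -66 to -36 mm.
- turntable: Fixed white lazy-susan turntable, 220 mm diameter, 20 mm high, small rim; origin at the centre of its underside. Bystander.
- lens_a: Camera lens standing upright on the turntable, 72 mm diameter, 85 mm high, red ring; origin at the centre of its underside. Leave alone.
- lens_b: Shorter lens standing upright on the turntable, 64 mm diameter, 62 mm high, steel ring; origin at the centre of its underside. Leave alone.
- blower: Rubber blower standing on the turntable, 58 mm diameter, 117 mm high with a red nozzle; origin at the centre of its underside. Leave alone.
- hex_key: Steel hex key lying on the shelf, 90 x 28 mm, 6 mm thick; origin under the middle of its long arm. Leave alone.
- filter_case: Clear plastic filter case lying flat, 72 x 72 x 12 mm; origin at the centre of its underside. Leave alone.
- cup: Blue ceramic cup with lens caps in it, 80 mm rim, 85 mm high; origin at the centre of its underside. Leave alone.
Things that resemble listed ones, but are neither listed nor needed, are in the scene too. Several things have the shape of the cell; the one meant has the colours described above. Several things have the shape of the light; the one meant has the colours described above.

How it is judged:
By the outcome, as a careful person would: the job done as asked, in the order asked, and still so for the second after the job is handed in, with the robot touching nothing.
It also fails if it takes over 58 s, if anything falls off the work surface, if the arm or the gripper's body presses on something with over 40 N, if the wrist force passes 120 N, or if a joint passes its speed limit or range.

## Working session

There is one attempt and no reset: what is moved stays moved. The work goes in short steps, Python scripts to look and compute and a shell command to move; the robot and the scene stay as the last step left them, time stands still between calls to the robot, and variables do not carry over. Pictures are saved under pics/ and viewed, at most 10 in all, crops included, and the job is handed in when it is done.

```bash
mkdir -p pics; ls
python3 - <<'E'
from rig import *
import cv2
for n in("scene","top"):
    im=capture(n); cv2.imwrite(f"pics/{n}0.png",im)
    m=camera_model(n); print(n,m)
s=sense(); print(s)
E
```

```text
pics
scene {'fx': 503.22850735066646, 'fy': 503.22850735066646, 'cx': 278.05062571654685, 'cy': 215.40872604332225, 'world_from_camera': array([[-5.07807125e-01, -5.95831546e-01,  6.22187024e-01,
         1.34136041e+03],
       [ 8.61461986e-01, -3.54483786e-01,  3.63626858e-01,
         5.22900845e+02],
       [ 3.89485863e-03,  7.20642779e-01,  6.93295619e-01,
         9.12022279e+02],
       [ 0.00000000e+00,  0.00000000e+00,  0.00000000e+00,
         1.00000000e+00]])}
top {'fx': 445.13698347699983, 'fy': 445.13698347699983, 'cx': 276.3197399299111, 'cy': 212.0544043790064, 'world_from_camera': array([[-1.31623385e-02,  9.84038498e-01, -1.77468271e-01,
         4.37342440e+02],
       [-9.99813843e-01, -1.04479504e-02,  1.62209435e-02,
         6.33545795e+01],
       [ 1.41078532e-02,  1.77648739e-01,  9.83992832e-01,
         9.10382634e+02],
       [ 0.00000000e+00,  0.00000000e+00,  0.00000000e+00,
         1.00000000e+00]])}
{'time_s': 0.1, 'joints': array([-1.40438213e+00,  3.13357925e-01,  1.49833236e+00, -2.72022989e-05,
        1.33101581e+00, -2.23387183e-01]), 'dq': array([-0.00012103,  0.00130862, -0.00201843,  0.00059425, -0.00128684,
        0.00163799]), 'tau': array([ 2.27270197e-03, -4.12896144e+01, -2.60143751e+01, -1.98868033e-04,
        3.01593056e-03,  1.59319410e-05]), 'eef_pos': array([ 199.45274685, -485.39361014,  230.82161386]), 'ee_rot': array([-5.56872427e-04,  9.81066129e-01,  1.93672251e-01,  2.65205174e-06]), 'force': array([-0.47095548,  0.98177344, -0.51781878]), 'wrist_torque': array([ 0.03298633,  0.00794543, -0.04863616]), 'grip_force': 0.0, 'grip_width': 0.997336668638114}
```

View pics/scene0.png

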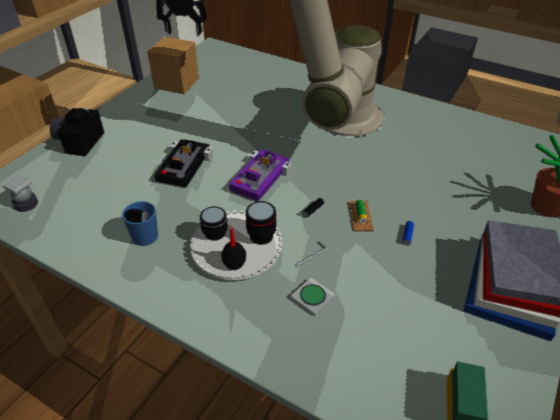

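View pics/top0.png

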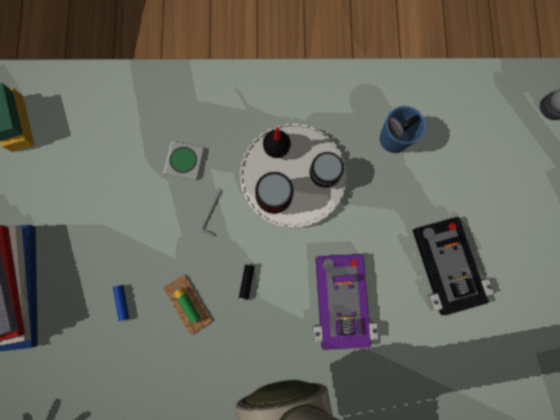

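The scene picture shows the green cell on cork at (362,210), a blue one at (408,232) and a black one at (313,207). The black light is at (184,162) and a purple one at (260,174). In the top view:
- **Cells:** green with yellow band (187,305), blue (121,302), black (247,282). I choose green.
- **Lights:** black (450,265), purple (343,300). I choose black. Its spring is at (460,288) and its lip at (448,243).

Next I'll check both in a close crop and measure them.

```bash
cat > h.py <<'E'
import numpy as np, cv2
from rig import *
def ray(n,px):
    m=camera_model(n);T=np.array(m["world_from_camera"])
    d=np.array([(px[0]-m["cx"])/m["fx"],-(px[1]-m["cy"])/m["fy"],-1.])
    return T[:3,3],T[:3,:3]@d
def onz(n,px,z):
    o,d=ray(n,px);return o+d*(z-o[2])/d[2]
def two(pa,pb):
    o1,d1=ray("scene",pa);o2,d2=ray("top",pb)
    s=np.linalg.lstsq(np.c_[d1,-d2],o2-o1,rcond=None)[0]
    a=o1+s[0]*d1;b=o2+s[1]*d2;return (a+b)/2,np.linalg.norm(a-b)
E
python3 - <<'E'
from h import *
t=cv2.imread("pics/top0.png");s=cv2.imread("pics/scene0.png")
up=lambda im,x,y,w,h,f:cv2.resize(im[y:y+h,x:x+w],None,fx=f,fy=f,interpolation=cv2.INTER_CUBIC)
a=up(t,405,210,95,110,5); b=up(t,155,265,65,75,5)
H=max(a.shape[0],b.shape[0]); 
c=np.zeros((550,800,3),np.uint8);c[:550,:475]=a;c[:375,475:800]=b
cv2.imwrite("pics/crop1.png",c)
a=up(s,148,130,70,65,6);b=up(s,340,190,40,45,6)
c=np.zeros((400,680,3),np.uint8);c[:390,:420]=a;c[:270,420:660]=b
cv2.imwrite("pics/crop2.png",c)
def comps(im,roi,lo,hi,name,mn=4):
    x,y,w,h=roi;hs=cv2.cvtColor(im[y:y+h,x:x+w],cv2.COLOR_BGR2HSV)
    m=cv2.inRange(hs,lo,hi);n,l,st,c=cv2.connectedComponentsWithStats(m)
    for i in range(1,n):
        if st[i,4]>=mn:
            p=cv2.minAreaRect(cv2.findContours((l==i).astype(np.uint8),0,2)[0][0])
            print(name,st[i,4],(c[i]+[x,y]).round(1),np.round(np.array(p[0])+[x,y],1),np.round(p[1],1),round(p[2],1))
for im,n,r1,r2 in((t,"top",(155,265,65,75),(405,210,95,110)),(s,"scene",(340,190,40,45),(148,130,70,65))):
    comps(im,r1,(45,120,50),(80,255,255),n+" green")
    comps(im,r1,(22,140,90),(36,255,255),n+" yellow")
    comps(im,r1,(5,70,50),(20,255,255),n+" cork")
    comps(im,r2,(8,150,90),(24,255,255),n+" orange/brass")
    comps(im,r2,(0,0,0),(180,255,45),n+" black",60)
    comps(im,r2,(0,0,150),(180,40,255),n+" alu",20)
E
```

```text
top green 266 [187.9 307.8] [188.1 307.7] [27.4 10.1] 59.0
top yellow 46 [178.7 293.7] [178.3 293.6] [5.4 9. ] 53.1
top cork 1013 [187.7 303.4] [187.4 304.1] [55.7 26.1] 59.4
top orange/brass 29 [450.4 244.5] [450.  244.5] [ 2.3 12.3] 80.5
top black 2444 [450.8 268.7] [450.  265.5] [92. 49.] 71.6
scene green 96 [360.4 206.8] [360.3 206.7] [14.1  7.1] 78.7
scene yellow 21 [362.5 215.9] [362.9 215.6] [3.5 6.7] 78.7
scene cork 394 [360.1 218. ] [360.5 215.5] [32.6 19.7] 80.0
scene orange/brass 6 [176.5 159.2] [176.6 159.1] [5.1 0.8] 11.3
scene black 1047 [180.5 165.1] [181.7 162.8] [32.4 58.8] 33.7
scene alu 1589 [182.5 157. ] [182.5 162. ] [69. 64.] 0.0
scene alu 80 [151.4 189.7] [153.5 188. ] [12. 11.] 90.0
```

View pics/crop1.png

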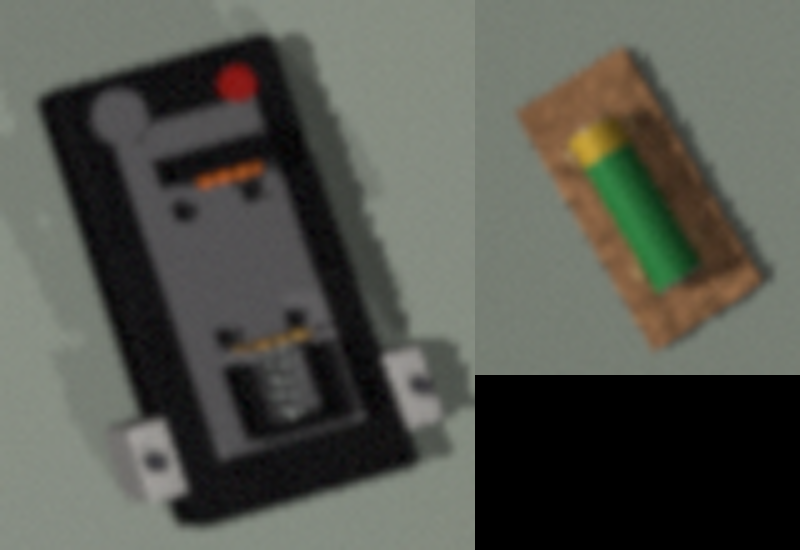

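View pics/crop2.png

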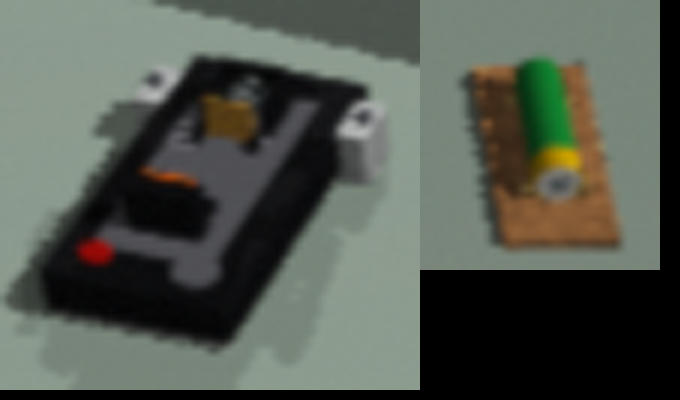

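The crops confirm both choices. Crop1 shows the green cell, yellow band at its upper-left end, top px ≈ (178,293). The black light has its brass plate at top px ≈ (459,278) and its orange lip at ≈ (450,244.5). Now the metric positions.

Run:
```python
from h import *
t=cv2.imread("pics/top0.png");s=cv2.imread("pics/scene0.png")
def mask(im,roi,lo,hi):
    x,y,w,h=roi;m=np.zeros(im.shape[:2],np.uint8)
    m[y:y+h,x:x+w]=cv2.inRange(cv2.cvtColor(im[y:y+h,x:x+w],cv2.COLOR_BGR2HSV),lo,hi);return m
def rect(m):
    c=max(cv2.findContours(m,0,1)[0],key=cv2.contourArea);return cv2.minAreaRect(c)
# cell, top: green+yellow
m=mask(t,(155,265,65,75),(40,90,40),(85,255,255))|mask(t,(155,265,65,75),(21,130,80),(38,255,255))
m=cv2.morphologyEx(m,3,np.ones((3,3)))
r=rect(m);bp=cv2.boxPoints(r);print("cell rect",r)
e=sorted([(bp[i]+bp[(i+1)%4])/2 for i in range(4)],key=lambda p:p[1]);P=onz("top",e[0],18);M=onz("top",e[3],18)
print("plus",P.round(1),"minus",M.round(1),"L",np.linalg.norm(P-M).round(1),"ctr",((P+M)/2).round(1),"ang",np.degrees(np.arctan2(*(P-M)[1::-1])).round(1))
# rest, z=6, check
m=mask(t,(155,265,65,75),(5,50,30),(85,255,255));m=cv2.morphologyEx(m,3,np.ones((3,3)));r=rect(m);bp=cv2.boxPoints(r)
W=np.array([onz("top",p,6) for p in bp]);d=W[1]-W[0];d2=W[2]-W[1];L=d if np.linalg.norm(d)>np.linalg.norm(d2) else d2
print("rest ctr",W.mean(0).round(1),np.linalg.norm(d).round(1),np.linalg.norm(d2).round(1),"ang",np.degrees(np.arctan2(L[1],L[0])).round(1))
# two-view yellow / green blobs
print("2view yellow",two((362.5,215.9),(178.7,293.7)),"green",two((360.4,206.8),(187.9,307.8)))
# light body: dark in top
m=mask(t,(405,205,95,118),(0,0,0),(180,255,40));m=cv2.morphologyEx(m,3,np.ones((9,9)))
r=rect(m);bp=cv2.boxPoints(r);W=np.array([onz("top",p,30) for p in bp]);print("light rect",r,W.round(1).tolist())
d=W[1]-W[0];d2=W[2]-W[1];L=d if np.linalg.norm(d)>np.linalg.norm(d2) else d2
print("light ctr",W.mean(0).round(1),np.linalg.norm(d).round(1),np.linalg.norm(d2).round(1),"ang",np.degrees(np.arctan2(L[1],L[0])).round(1))
# tray parts
o=mask(t,(440,235,25,20),(5,110,60),(20,255,255));p=mask(t,(445,268,28,18),(10,80,60),(28,255,255))
for n,mm,z in(("lip",o,56),("plate",p,52.5)):
    r=rect(mm);c=np.array(np.nonzero(mm)).mean(1)[::-1]
    bp=cv2.boxPoints(r);W=np.array([onz("top",q,z) for q in bp])
    print(n,c.round(1),r,onz("top",c,z).round(1),"sizes",np.linalg.norm(W[1]-W[0]).round(1),np.linalg.norm(W[2]-W[1]).round(1))
```

```text
cell rect ((186.6056671142578, 305.25579833984375), (35.02405548095703, 10.87898063659668), 59.4207763671875)
plus [444.1 244.9  18. ] minus [385.8 208.8  18. ] L 68.6 ctr [414.9 226.8  18. ] ang 31.8
rest ctr [416.9 227.5   6. ] 52.7 111.9 ang -148.6
2view yellow (array([436.86671678, 242.20113573,  24.28075751]), np.float64(1.6136613891605969)) green (array([409.55221492, 223.83666649,  25.29675202]), np.float64(2.3301623987823703))
light rect ((450.2000427246094, 265.6000061035156), (91.70604705810547, 48.699073791503906), 71.56504821777344) [[557.1, -223.8, 30.0], [587.4, -319.7, 30.0], [414.5, -361.8, 30.0], [386.5, -268.8, 30.0]]
light ctr [ 486.4 -293.5   30. ] 100.5 177.9 ang -166.3
lip [450.8 244.5] ((450.676513671875, 244.70590209960938), (3.6380343437194824, 13.581995010375977), 75.96376037597656) [ 524.1 -287.7   56. ] sizes 26.9 7.0
plate [460.5 277.5] ((458.9699401855469, 277.28997802734375), (3.111269950866699, 14.283556938171387), 81.8698959350586) [ 460.8 -302.6   52.5] sizes 27.9 5.9
```

Everything checks out against the given sizes:
- **Cell:** length 68.6 mm (given 70), rest 112×53 mm (given 110×50). Centre ≈ (416,227), yaw 31.7°.
- **Light:** 178×100 mm (given 180×95), axis ≈ 13.5°. Lip to plate is 65 mm (64.25 expected).

I'll work out the first transfer.

```bash
cat >> h.py <<'E'
from scipy.spatial.transform import Rotation as R
def rot(q): return R.from_quat([q[1],q[2],q[3],q[0]])
def want(yaw,pitch=0):
    # tool x at yaw, z down; pitch>0 lifts the tool-x end
    return R.from_euler('z',yaw,degrees=True)*R.from_euler('y',-pitch,degrees=True)*R.from_euler('x',180,degrees=True)
def plan(tgt,yaw,pitch=0):
    s=sense();r=rot(s["ee_rot"]);w=want(yaw,pitch)
    print("turn units",((r.inv()*w).as_rotvec(degrees=True)/8).round(3))
    d=np.array(tgt)-s["eef_pos"]
    print("shift units after turn",(w.inv().apply(d)/25).round(3),"| before turn",(r.inv().apply(d)/25).round(3))
def st():
    s=sense();r=rot(s["ee_rot"]).as_matrix()
    print("t",round(s["time_s"],2),"pos",s["eef_pos"].round(1),"yaw",np.degrees(np.arctan2(r[1,0],r[0,0])).round(2),"pitch",np.degrees(np.arcsin(r[2,0])).round(2),"roll",np.degrees(np.arcsin(r[2,1])).round(2),"F",s["force"].round(2),"T",s["wrist_torque"].round(2),"grip",round(s["grip_width"],3),round(s["grip_force"],1))
E
python3 - <<'E'
from h import *
st();plan((416,227,130),31.7)
E
```

```text
t 0.1 pos [ 199.5 -485.4  230.8] yaw 22.33 pitch 0.01 roll -0.06 F [-0.47  0.98 -0.52] T [ 0.03  0.01 -0.05] grip 0.997 0.0
turn units [-0.008 -0.002 -1.171]
shift units after turn [ 22.343 -19.693   4.033] | before turn [ 18.84  -23.062   4.062]
```

```bash
python3 -m crank '[[[0,0,0,0,0,-0.6,85],[0,0,0,0,0,-0.57,85],[1,-0.9,0,0,0,0,85],[1,-0.9,0,0,0,0,85],[1,-0.9,0,0,0,0,85],[1,-0.9,0,0,0,0,85],[1,-0.9,0,0,0,0,85],[1,-0.9,0,0,0,0,85]]]' 40
python3 -m crank '[[[1,-0.9,0,0,0,0,85],[1,-0.9,0,0,0,0,85],[1,-0.9,0,0,0,0,85],[1,-0.9,0,0,0,0,85],[1,-0.9,0.1,0,0,0,85],[1,-0.9,0.1,0,0,0,85],[1,-0.9,0.2,0,0,0,85],[1,-0.9,0.3,0,0,0,85]]]'
python3 -m crank '[[[1,-0.9,0.3,0,0,0,85],[1,-0.9,0.4,0,0,0,85],[1,-0.9,0.4,0,0,0,85],[1,-0.9,0.5,0,0,0,85],[1,-0.9,0.5,0,0,0,85],[1,-0.9,0.5,0,0,0,85],[1,-0.9,0.5,0,0,0,85],[0.3,0,0.2,0,0,0,85]]]'
python3 - <<'E'
from h import *
st();plan((416,227,8),31.7)
E
```

```text
time_s: 0.9
eef_pos: [256.3, -290.5, 231.1]
ee_rot: [-0.0, 0.962, 0.273, 0.0]
force: [-0.1, -0.8, 0.0]
grip_width: 0.991
grip_force: 0.0
time_s: 1.7
eef_pos: [332.0, -32.4, 213.8]
ee_rot: [0.0, 0.962, 0.273, 0.0]
force: [0.2, -0.6, 0.2]
grip_width: 0.994
grip_force: 0.0
time_s: 2.5
eef_pos: [403.9, 198.5, 130.0]
ee_rot: [-0.0, 0.962, 0.275, -0.001]
force: [0.1, -0.2, -1.0]
grip_width: 0.996
grip_force: 0.0
t 2.5 pos [403.9 198.5 130. ] yaw 31.87 pitch -0.09 roll -0.06 F [ 0.09 -0.2  -0.99] T [ 0.06 -0.03  0.02] grip 0.996 0.0
turn units [-0.008  0.012  0.021]
shift units after turn [ 1.011 -0.714  4.878] | before turn [ 1.021 -0.705  4.877]
```

```bash
python3 -m crank '[[[0.5,-0.4,0.8,0,0,0,50],[0,0,0.8,0,0,0,50],[0,0,0.8,0,0,0,50],[0,0,0,0,0,0,50],[0,0,0,0,0,0,50],[0,0,0,0,0,0,50],[0,0,0,0,0,0,50],[0,0,0,0,0,0,50]]]' >/dev/null
python3 - <<'E'
from h import *
st();plan((416,227,8),31.7)
t=capture("top");s=capture("scene")
c=np.zeros((480,800,3),np.uint8)
c[:480,:400]=cv2.resize(t[250:346,150:230],None,fx=5,fy=5,interpolation=2)
c[:480,400:]=cv2.resize(s[165:245,325:391],(400,480),interpolation=2)
cv2.imwrite("pics/pre.png",c)
E
```

```text
t 3.3 pos [410.  211.2  71.9] yaw 31.69 pitch 0.06 roll 0.02 F [1.11 0.34 0.25] T [-0.03  0.03  0.  ] grip 0.587 0.0
turn units [ 0.003 -0.008 -0.001]
shift units after turn [ 0.535 -0.41   2.557] | before turn [ 0.532 -0.411  2.557]
```

View pics/pre.png

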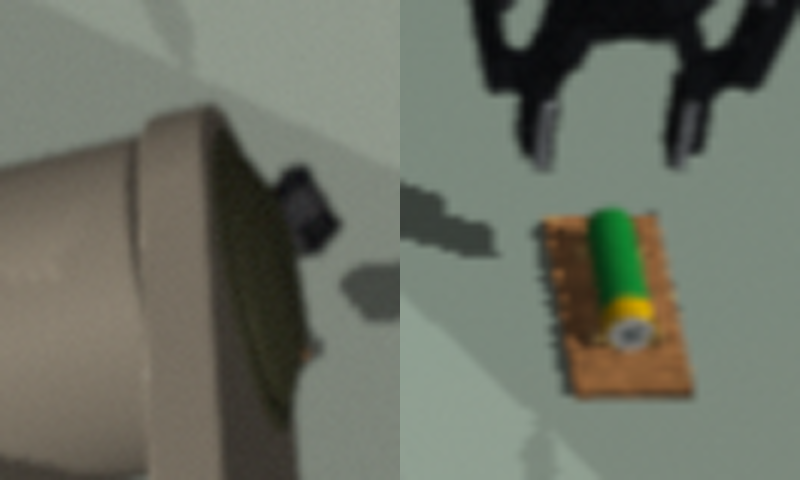

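The crop shows the open fingers straddling the cell's line, still about 17 mm short of it as computed. The top view is blocked by the arm. I'll finish the approach and grip.

```bash
python3 -m crank '[[[0.6,-0.41,0,0,0,0,50],[0,0,0.6,0,0,0,50],[0,0,0.6,0,0,0,50],[0,0,0.6,0,0,0,50],[0,0,0.5,0,0,0,50],[0,0,0.22,0,0,0,50],[0,0,0,0,0,0,50],[0,0,0,0,0,0,50]]]' 
python3 -m crank '[[[0,0,0,0,0,0,10],[0,0,0,0,0,0,10],[0,0,0,0,0,0,10],[0,0,0,0,0,0,10],[0,0,0,0,0,0,10],[0,0,0,0,0,0,10],[0,0,0,0,0,0,10],[0,0,0,0,0,0,10]]]' 40
python3 - <<'E'
from h import *
st()
E
```

```text
time_s: 4.2
eef_pos: [417.4, 227.9, 8.7]
ee_rot: [0.0, 0.962, 0.273, 0.0]
force: [0.1, 0.1, -0.2]
grip_width: 0.584
grip_force: 0.0
time_s: 5.0
eef_pos: [417.4, 227.9, 8.9]
ee_rot: [0.0, 0.962, 0.273, 0.0]
force: [-1.4, -0.5, 6.2]
grip_width: 0.214
grip_force: 39.0
t 5.0 pos [417.4 227.9   8.9] yaw 31.7 pitch 0.05 roll 0.02 F [-1.43 -0.5   6.17] T [-0.12  0.24  0.01] grip 0.214 39.0
```

```bash
python3 -m crank '[[[0,0,-0.2,0,0,0,10],[0,0,-0.4,0,0,0,10],[0,0,-0.6,0,0,0,10],[0,0,-0.8,0,0,0,10],[0,0,-1,0,0,0,10],[0,0,-1,0,0,0,10],[0,0,0,0,0,0,10],[0,0,0,0,0,0,10]]]'
python3 - <<'E'
from h import *
st()
s=capture("scene")
cv2.imwrite("pics/lift.png",cv2.resize(s[120:220,310:410],None,fx=6,fy=6,interpolation=2))
E
```

```text
time_s: 5.8
eef_pos: [417.0, 227.8, 108.6]
ee_rot: [0.0, 0.962, 0.273, 0.0]
force: [0.6, 0.6, -1.0]
grip_width: 0.215
grip_force: 39.2
t 5.8 pos [417.  227.8 108.6] yaw 31.7 pitch 0.04 roll 0.01 F [ 0.57  0.58 -0.99] T [-0.01  0.01  0.04] grip 0.215 39.2
```

View pics/lift.png

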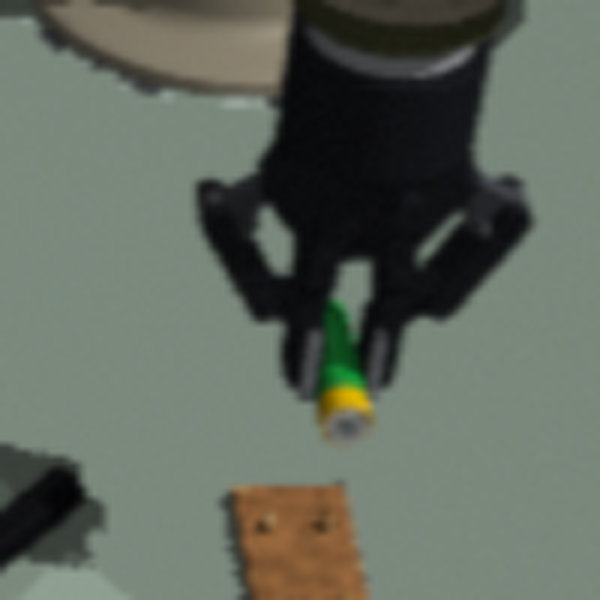

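The cell is lifted between the pads, its plus face at scene px ≈ (367.8,190.7), and the cork is empty. I'll check how it sits in the grip by casting rays into the vertical plane through the fingers.

```bash
cat >> h.py <<'E'
def inplane(n,px,p,yaw):
    "ray hit with the vertical plane through p along yaw: (along, z)"
    o,d=ray(n,px);a=np.radians(yaw);nn=np.array([-np.sin(a),np.cos(a),0])
    X=o+d*(nn@(np.array(p)-o))/(nn@d);return np.array([(X-p)@[np.cos(a),np.sin(a),0],X[2]-p[2]]).round(1)
E
python3 - <<'E'
from h import *
p=sense()["eef_pos"]
im=cv2.imread("pics/lift.png")
hs=cv2.cvtColor(im,cv2.COLOR_BGR2HSV)
y=cv2.inRange(hs,(20,150,100),(36,255,255));y[:350]=0;y[460:]=0;g=cv2.inRange(hs,(45,110,40),(85,255,255))
def px(q):return (q[0]-2.5)/6+310,(q[1]-2.5)/6+120
for n,m in(("yel",y),("green",g)):
    ys,xs=np.nonzero(m);print(n,xs.min(),xs.max(),ys.min(),ys.max())
print("plus face",inplane("scene",px((347,424)),p,31.7))
s0=cv2.imread("pics/scene0.png")
# same feature in the rest, for camera bias: plus face px from crop2 (558,183)/6
print("in rest plus face",inplane("scene",(340+(558-420)/6-.4,190+183/6-.4),np.array([417,227.8,8.9]),31.7))
ys,xs=np.nonzero(g);i=ys<ys.min()+6;q=(xs[i].mean(),ys.min());print("green back top",inplane("scene",px(q),p,31.7))
E
```

```text
yel 324 368 387 416
green 317 366 300 396
plus face [40.3 16.4]
in rest plus face [42.4 18.1]
green back top [-14.7  35.2]
```

The grip holds, and force feedback reads level. I'm carrying it to the light: yaw to 13.5°, raise, move across, and pitch the plus end up 25°.

```bash
python3 -m crank '[[[0,0,-0.5,0,0,0.4,10],[0,0,-0.6,0,0,0.6,10],[0,0,-0.6,0,0,0.7,10],[0,0,0,0,0,0.575,10],[-0.2,0.5,0,0,0,0,10],[-0.2,0.8,0,0,0,0,10],[-0.2,1,0,0,0,0,10],[-0.2,1,0,0,0,0,10]]]' 
python3 -m crank '[[[-0.2,1,0,0,0,0,10],[-0.2,1,0,0,0,0,10],[-0.16,1,0,0,0,0,10],[0,1,0,0,0,0,10],[0,1,0,0,0,0,10],[0,1,0,0,0,0,10],[0,1,0,0,0,0,10],[0,1,0,0,0,0,10]]]' 
python3 -m crank '[[[0,1,0,0,0.5,0,10],[0,1,0,0,0.6,0,10],[0,1,0,0,0.7,0,10],[0,1,0,0,0.7,0,10],[0,1,0,0,0.625,0,10],[0,1,0,0,0,0,10],[0,1,0,0,0,0,10],[0,0.8,0,0,0,0,10]]]' 
python3 -m crank '[[[0,0.6,0,0,0,0,10],[0,0.4,0,0,0,0,10],[0,0,0,0,0,0,10],[0,0,0,0,0,0,10],[0,0,0,0,0,0,10],[0,0,0,0,0,0,10],[0,0,0,0,0,0,10],[0,0,0,0,0,0,10]]]' >/dev/null
python3 - <<'E'
from h import *
st();plan((506.9,-291.7,110),13.5,25)
s=capture("scene");t=capture("top")
cv2.imwrite("pics/hs.png",s);cv2.imwrite("pics/ht.png",t)
c=np.zeros((500,800,3),np.uint8)
c[:,:400]=cv2.resize(s[110:210,140:220],None,fx=5,fy=5,interpolation=2)
c[:,400:]=cv2.resize(t[215:315,410:490],None,fx=5,fy=5,interpolation=2)
cv2.imwrite("pics/hover.png",c)
E
```

```text
time_s: 6.65
eef_pos: [416.0, 141.5, 149.8]
ee_rot: [0.0, 0.993, 0.119, -0.001]
force: [0.6, 0.2, -0.9]
grip_width: 0.213
grip_force: 39.2
time_s: 7.45
eef_pos: [449.0, -56.2, 149.8]
ee_rot: [-0.001, 0.993, 0.118, -0.001]
force: [0.9, 0.1, -0.5]
grip_width: 0.21
grip_force: 39.2
time_s: 8.25
eef_pos: [494.4, -246.0, 149.6]
ee_rot: [-0.026, 0.97, 0.115, 0.214]
force: [-0.1, 0.1, -0.8]
grip_width: 0.214
grip_force: 39.2
t 9.05 pos [ 501.3 -268.5  150.9] yaw 13.52 pitch 25.0 roll 0.01 F [-0.26  0.43 -0.6 ] T [-0.05  0.22 -0.1 ] grip 0.215 39.2
turn units [ 0.    -0.     0.002]
shift units after turn [-0.69   0.955  1.481] | before turn [-0.691  0.954  1.481]
```

View pics/hover.png

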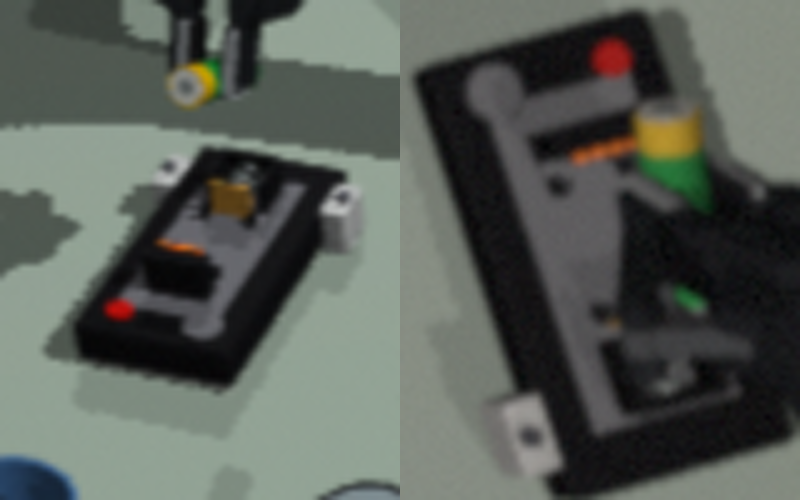

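Hover shows the cell tilted plus end up, with its plus face at scene px (177,127) and top px (463.6,236.5), and the tray clear below. I'll compare the two-view position of the plus face with the kinematics to get the camera bias.

Run:
```python
from h import *
s=sense();p=s["eef_pos"];r=rot(s["ee_rot"])
print("expected plus face",(p+r.apply([33,0,-7.6])).round(1))
S=cv2.imread("pics/hs.png");T=cv2.imread("pics/ht.png")
def cen(im,roi,lo,hi,big=True):
    x,y,w,h=roi;m=cv2.inRange(cv2.cvtColor(im[y:y+h,x:x+w],cv2.COLOR_BGR2HSV),lo,hi)
    n,l,stt,c=cv2.connectedComponentsWithStats(m);i=1+np.argmax(stt[1:,4]);return c[i]+[x,y],stt[i]
print("two-view plus face",two((176.8,127.0),(463.3,236.2)))
ys=cen(S,(165,115,30,25),(18,120,80),(36,255,255));yt=cen(T,(455,230,20,20),(18,120,80),(36,255,255))
print("yellow",ys[0],yt[0],two(ys[0],yt[0]),"expect side-mid",(p+r.apply([29,0,-7.6])).round(1))
lt=(450.6,244.5)
S0=cv2.imread("pics/scene0.png");T0=cv2.imread("pics/top0.png")
ls=cen(S0,(165,150,25,15),(4,120,90),(20,255,255));lt=cen(T0,(440,235,25,20),(5,110,60),(20,255,255))
print("lip",ls,lt,two(ls[0],lt[0]))
```

```text
expected plus face [ 527.3 -262.4  171.7]
two-view plus face (array([ 525.47038887, -261.41014612,  170.91260178]), np.float64(2.7708556106437476))
yellow [180.36363636 126.09090909] [463.17391304 242.2173913 ] (array([ 514.97949872, -259.96794898,  168.74537804]), np.float64(5.352150500935294)) expect side-mid [ 523.7 -263.2  170. ]
lip (array([176., 159.]), array([7, 8, 9, 3, 9], dtype=int32)) (array([450.79166667, 244.45833333]), array([ 4,  7, 14,  6, 48], dtype=int32)) (array([ 523.35738845, -286.10881714,   55.80806728]), np.float64(3.3770559296421654))
```

The cameras agree with the kinematics to about 2 mm. I'm descending to just above the tray, then the last few millimetres gently.

```bash
python3 -m crank '[[[-0.35,0.5,0.74,0,0,0,10],[-0.34,0.455,0.74,0,0,0,10],[-0.21,0,0.45,0,0,0,10],[-0.21,0,0.45,0,0,0,10],[-0.21,0,0.45,0,0,0,10],[-0.215,0,0.46,0,0,0,10],[0,0,0,0,0,0,10],[0,0,0,0,0,0,10]]]' >/dev/null
python3 - <<'E'
from h import *
st();plan((506.9,-291.7,50.5),13.5,25)
E
```

```text
t 9.95 pos [ 506.9 -291.9   60.1] yaw 13.5 pitch 25.01 roll -0.0 F [-0.1  -0.85  0.51] T [-0.04  0.25  0.02] grip 0.21 39.2
turn units [ 0.    -0.001 -0.   ]
shift units after turn [-0.163 -0.008  0.35 ] | before turn [-0.163 -0.008  0.35 ]
```

```bash
python3 -m crank '[[[-0.04,0,0.09,0,0,0,10],[-0.04,0,0.09,0,0,0,10],[-0.04,0,0.09,0,0,0,10],[-0.04,0,0.08,0,0,0,10],[0,0,0,0,0,0,10],[0,0,0,0,0,0,10],[0,0,0,0,0,0,10],[0,0,0,0,0,0,10]]]' >/dev/null
python3 - <<'E'
from h import *
st()
s=capture("scene");t=capture("top")
c=np.zeros((500,800,3),np.uint8)
c[:,:400]=cv2.resize(s[110:210,140:220],None,fx=5,fy=5,interpolation=2)
c[:,400:]=cv2.resize(t[215:315,410:490],None,fx=5,fy=5,interpolation=2)
cv2.imwrite("pics/low.png",c)
E
```

```text
t 10.75 pos [ 507.1 -292.    50.7] yaw 13.5 pitch 25.02 roll 0.02 F [-0.23  0.67  3.8 ] T [ 0.07 -0.14  0.09] grip 0.212 39.6
```

View pics/low.png

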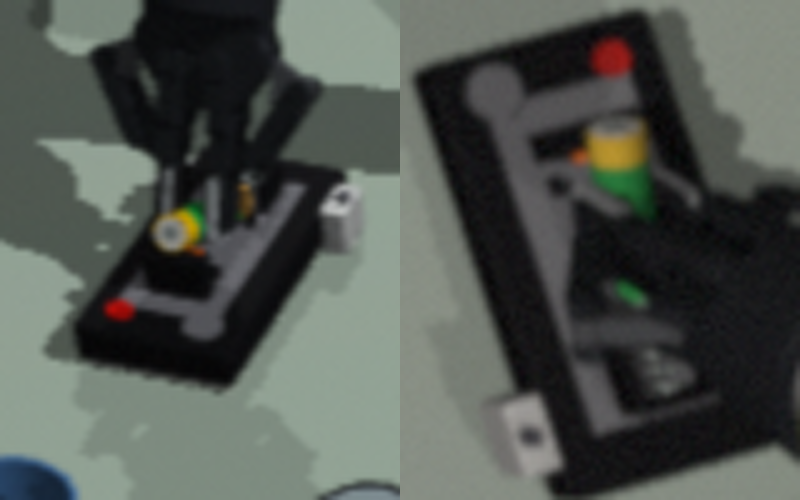

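Run:
```python
from h import *
st();s=sense();p=s["eef_pos"];r=rot(s["ee_rot"])
P=p+r.apply([33,0,-7.6]);print("expected plus face",P.round(1))
X,e=two((174.4,156.0),(453.2,240.2));print("two-view",X.round(1),e, "earlier bias -1.8,+1.0,-0.8")
a=np.radians(13.5);u=np.array([np.cos(a),np.sin(a),0]);n=np.array([-u[1],u[0],0]);b=np.array([490.4,-295.65,30])
print("cell centre tray along/lat/z",[(p+r.apply([-2,0,-7.6])-b)@u,(p+r.apply([-2,0,-7.6])-b)@n,(p+r.apply([-2,0,-7.6])-b)[2]])
```

```text
t 10.85 pos [ 507.  -292.    50.6] yaw 13.5 pitch 25.01 roll 0.02 F [-0.27  0.37  4.34] T [ 0.07 -0.15  0.08] grip 0.21 39.6
expected plus face [ 533.  -285.8   71.4]
two-view [ 529.6 -284.6   71.1] 4.408421232074803 earlier bias -1.8,+1.0,-0.8
cell centre tray along/lat/z [np.float64(11.995500023073665), np.float64(-0.3437723431372547), np.float64(26.641799157024074)]
```

The plus end sits where expected, about 5 mm above the lip. The 4 N is the minus end's lower edge just touching the floor. I'll raise 1 mm and feel for the spring along −x.

```bash
cat > s.py <<'E'
from h import *
s=sense();p=s["eef_pos"];r=rot(s["ee_rot"]);a=np.radians(13.5);u=np.array([np.cos(a),np.sin(a),0]);n=np.array([-u[1],u[0],0]);b=np.array([490.4,-295.65,30])
f=s["force"];print("t %.2f tcp tray %.2f %.2f %.2f pitch %.1f | Fx %.2f Fy %.2f Fz %.2f Ty %.2f grip %.3f"%(s["time_s"],(p-b)@u,(p-b)@n,p[2]-30,np.degrees(np.arcsin(r.as_matrix()[2,0])),f@u,f@n,f[2],s["wrist_torque"][1],s["grip_width"]))
E
python3 -m crank '[[[0.017,0,-0.036,0,0,0,10],[-0.036,0,-0.017,0,0,0,10],[-0.036,0,-0.017,0,0,0,10],[-0.036,0,-0.017,0,0,0,10],[-0.036,0,-0.017,0,0,0,10],[0,0,0,0,0,0,10],[0,0,0,0,0,0,10],[0,0,0,0,0,0,10]]]' >/dev/null;python3 s.py
python3 -m crank '[[[-0.036,0,-0.017,0,0,0,10],[-0.036,0,-0.017,0,0,0,10],[0,0,0,0,0,0,10],[0,0,0,0,0,0,10],[0,0,0,0,0,0,10],[0,0,0,0,0,0,10],[0,0,0,0,0,0,10],[0,0,0,0,0,0,10]]]' >/dev/null;python3 s.py
```

```text
t 11.65 tcp tray 12.97 -0.24 21.46 pitch 25.0 | Fx 0.35 Fy -0.67 Fz -0.37 Ty 0.24 grip 0.212
t 12.45 tcp tray 10.99 -0.26 21.47 pitch 25.0 | Fx 1.35 Fy 0.16 Fz -0.54 Ty -0.03 grip 0.213
```

```bash
for i in 1; do python3 -m crank '[[[-0.036,0,-0.017,0,0,0,10],[-0.036,0,-0.017,0,0,0,10],[0,0,0,0,0,0,10],[0,0,0,0,0,0,10],[0,0,0,0,0,0,10],[0,0,0,0,0,0,10],[0,0,0,0,0,0,10],[0,0,0,0,0,0,10]]]' >/dev/null;python3 s.py;done
python3 -m crank '[[[-0.036,0,-0.017,0,0,0,10],[-0.036,0,-0.017,0,0,0,10],[0,0,0,0,0,0,10],[0,0,0,0,0,0,10],[0,0,0,0,0,0,10],[0,0,0,0,0,0,10],[0,0,0,0,0,0,10],[0,0,0,0,0,0,10]]]' >/dev/null;python3 s.py
```

```text
t 13.25 tcp tray 8.99 -0.22 21.47 pitch 25.0 | Fx 2.85 Fy -0.62 Fz -0.18 Ty -0.22 grip 0.212
t 14.05 tcp tray 7.00 -0.25 21.48 pitch 25.0 | Fx 4.25 Fy -0.16 Fz -0.56 Ty -0.48 grip 0.207
```

The spring is found: first contact at TCP tray x ≈ 11.2, with slope ≈ 0.75 N/mm. Pressing on to about 10 mm (≈ 9 N), with a firmer grip.

```bash
python3 -m crank '[[[0,0,0,0,0,0,10],[-0.036,0,-0.017,0,0,0,10],[-0.036,0,-0.017,0,0,0,10],[-0.036,0,-0.017,0,0,0,10],[0,0,0,0,0,0,10],[0,0,0,0,0,0,10],[0,0,0,0,0,0,10],[0,0,0,0,0,0,10]]]' 70 >/dev/null;python3 s.py
python3 -m crank '[[[-0.036,0,-0.017,0,0,0,10],[-0.036,0,-0.017,0,0,0,10],[-0.018,0,-0.008,0,0,0,10],[0,0,0,0,0,0,10],[0,0,0,0,0,0,10],[0,0,0,0,0,0,10],[0,0,0,0,0,0,10],[0,0,0,0,0,0,10]]]' >/dev/null;python3 s.py
python3 - <<'E'
from h import *
s=capture("scene");t=capture("top")
c=np.zeros((600,800,3),np.uint8)
c[:,:400]=cv2.resize(s[135:195,155:195],None,fx=10,fy=10,interpolation=2)
c[:,400:]=cv2.resize(t[230:290,435:475],None,fx=10,fy=10,interpolation=2)
cv2.imwrite("pics/press.png",c)
E
```

```text
t 14.85 tcp tray 4.20 -0.29 21.64 pitch 25.0 | Fx 6.03 Fy -0.46 Fz -1.39 Ty -0.79 grip 0.196
t 15.65 tcp tray 1.89 -0.34 21.74 pitch 25.1 | Fx 7.75 Fy -1.03 Fz 0.20 Ty -1.10 grip 0.199
```

View pics/press.png

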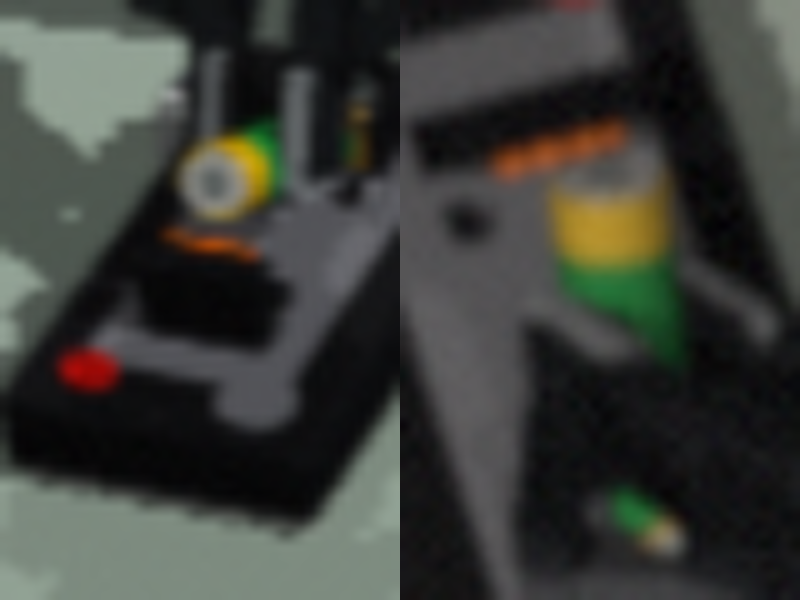

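The plus end is clear above the lip (scene lip ≈ (176,159), face ≈ (176.5,153)) and laterally centred on it. The force implies 8.4 mm in. Pressing 2 mm more.

```bash
python3 -m crank '[[[-0.036,0,-0.017,0,0,0,10],[-0.036,0,-0.017,0,0,0,10],[0,0,0,0,0,0,10],[0,0,0,0,0,0,10],[0,0,0,0,0,0,10],[0,0,0,0,0,0,10],[0,0,0,0,0,0,10],[0,0,0,0,0,0,10]]]' 70 >/dev/null;python3 s.py; python3 s.py
```

```text
t 16.55 tcp tray 0.07 -0.36 21.84 pitch 25.1 | Fx 10.46 Fy -1.01 Fz -0.81 Ty -1.27 grip 0.196
t 16.55 tcp tray 0.07 -0.36 21.84 pitch 25.1 | Fx 10.46 Fy -1.01 Fz -0.81 Ty -1.27 grip 0.196
```

```bash
python3 -m crank '[[[-0.018,0,0.0475,0,-0.25,0,10],[-0.018,0,0.0475,0,-0.25,0,10],[-0.018,0,0.0475,0,-0.25,0,10],[-0.018,0,0.0475,0,-0.25,0,10],[0,0,0,0,0,0,10],[0,0,0,0,0,0,10],[0,0,0,0,0,0,10],[0,0,0,0,0,0,10]]]' 70 >/dev/null;python3 s.py
```

```text
t 17.35 tcp tray 0.16 -0.37 16.45 pitch 17.1 | Fx 10.06 Fy -0.58 Fz -2.74 Ty -1.35 grip 0.194
```

```bash
python3 -m crank '[[[-0.0185,0,0.0445,0,-0.25,0,10],[-0.018,0,0.0445,0,-0.25,0,10],[-0.0175,0,0.045,0,-0.25,0,10],[-0.016,0,0.045,0,-0.25,0,10],[0,0,0,0,0,0,10],[0,0,0,0,0,0,10],[0,0,0,0,0,0,10],[0,0,0,0,0,0,10]]]' 70 >/dev/null;python3 s.py
```

```text
t 18.15 tcp tray -0.39 -0.21 11.36 pitch 9.1 | Fx 9.53 Fy -0.58 Fz -4.02 Ty -1.42 grip 0.201
```

```bash
python3 -m crank '[[[-0.018,0,0.049,0,-0.28,0,10],[-0.017,0,0.05,0,-0.28,0,10],[-0.015,0,0.051,0,-0.28,0,10],[-0.014,0,0.051,0,-0.28,0,10],[0,0,0,0,0,0,10],[0,0,0,0,0,0,10],[0,0,0,0,0,0,10],[0,0,0,0,0,0,10]]]' 70 >/dev/null;python3 s.py
python3 - <<'E'
from h import *
s=capture("scene");t=capture("top")
c=np.zeros((600,800,3),np.uint8)
c[:,:400]=cv2.resize(s[135:195,155:195],None,fx=10,fy=10,interpolation=2)
c[:,400:]=cv2.resize(t[230:290,435:475],None,fx=10,fy=10,interpolation=2)
cv2.imwrite("pics/roll.png",c)
E
```

```text
t 18.95 tcp tray -1.38 -0.10 6.18 pitch 0.1 | Fx 7.82 Fy 0.16 Fz -3.83 Ty -1.53 grip 0.198
```

View pics/roll.png

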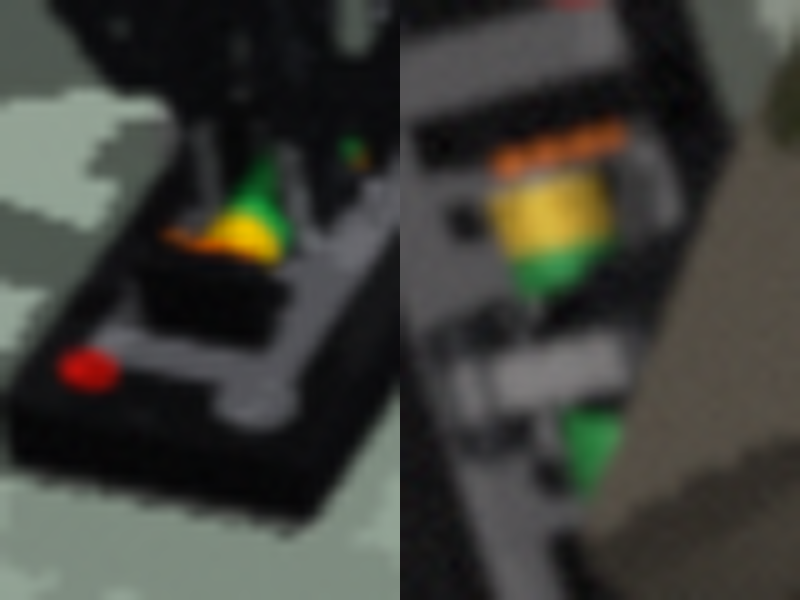

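The yellow end is now behind and below the orange lip (scene ≈ (180,159)). I'll finish levelling and lower to the floor.

```bash
python3 -m crank '[[[-0.008,0,0.022,0,-0.11,0,10],[-0.008,0,0.022,0,-0.11,0,10],[-0.008,0,0.022,0,-0.11,0,10],[-0.008,0,0.022,0,-0.11,0,10],[0,0,0,0,0,0,10],[0,0,0,0,0,0,10],[0,0,0,0,0,0,10],[0,0,0,0,0,0,10]]]' 70 >/dev/null;python3 s.py
python3 -m crank '[[[0,0,0.02,0,0,0,10],[0,0,0.02,0,0,0,10],[0,0,0,0,0,0,10],[0,0,0,0,0,0,10],[0,0,0,0,0,0,10],[0,0,0,0,0,0,10],[0,0,0,0,0,0,10],[0,0,0,0,0,0,10]]]' 70 >/dev/null;python3 s.py
```

```text
t 19.85 tcp tray -1.91 -0.21 4.23 pitch -3.3 | Fx 9.95 Fy 1.03 Fz -2.81 Ty -1.65 grip 0.196
t 20.65 tcp tray -1.86 -0.26 4.08 pitch -3.3 | Fx 8.21 Fy 3.84 Fz 5.45 Ty -1.30 grip 0.197
```

```bash
python3 -m crank '[[[0,-0.02,0,0,0,0,10],[0,0,0,0,0,0,10],[0,0,0,0,0,0,10],[0,0,0,0,0,0,10],[0,0,0,0,0,0,10],[0,0,0,0,0,0,10],[0,0,0,0,0,0,10],[0,0,0,0,0,0,10]]]' 70 >/dev/null;python3 s.py
python3 -m crank '[[[0.02,0,0,0,0,0,10],[0.02,0,0,0,0,0,10],[0.02,0,0,0,0,0,10],[0,0,0,0,0,0,10],[0,0,0,0,0,0,10],[0,0,0,0,0,0,10],[0,0,0,0,0,0,10],[0,0,0,0,0,0,10]]]' 70 >/dev/null;python3 s.py
```

```text
t 21.45 tcp tray -1.85 -0.22 4.09 pitch -3.3 | Fx 8.04 Fy 1.43 Fz 4.66 Ty -1.43 grip 0.199
t 22.25 tcp tray -0.69 -0.21 4.10 pitch -3.3 | Fx 5.94 Fy 1.46 Fz 6.33 Ty -0.98 grip 0.199
```

```bash
python3 -m crank '[[[0.02,0,0,0,0,0,10],[0.02,0,0,0,0,0,10],[0.02,0,0,0,0,0,10],[0,0,0,0,0,0,10],[0,0,0,0,0,0,10],[0,0,0,0,0,0,10],[0,0,0,0,0,0,10],[0,0,0,0,0,0,10]]]' 70 >/dev/null;python3 s.py
python3 -m crank '[[[0.02,0,0,0,0,0,10],[0.02,0,0,0,0,0,10],[0,0,0,0,0,0,10],[0,0,0,0,0,0,10],[0,0,0,0,0,0,10],[0,0,0,0,0,0,10],[0,0,0,0,0,0,10],[0,0,0,0,0,0,10]]]' 70 >/dev/null;python3 s.py
python3 - <<'E'
from h import *
s=capture("scene");t=capture("top")
c=np.zeros((600,800,3),np.uint8)
c[:,:400]=cv2.resize(s[135:195,155:195],None,fx=10,fy=10,interpolation=2)
c[:,400:]=cv2.resize(t[230:290,435:475],None,fx=10,fy=10,interpolation=2)
cv2.imwrite("pics/ease.png",c)
E
```

```text
t 23.05 tcp tray 0.58 -0.19 4.05 pitch -3.4 | Fx 2.92 Fy 1.40 Fz 6.73 Ty -0.76 grip 0.197
t 23.85 tcp tray 1.42 -0.22 4.03 pitch -3.4 | Fx 3.60 Fy 2.00 Fz 7.57 Ty -0.56 grip 0.197
```

```bash
cat > y.py <<'E'
from h import *
import sys
for f in sys.argv[1:]:
    im=cv2.imread(f)[:,400:];h=cv2.cvtColor(im,cv2.COLOR_BGR2HSV)
    # axis direction in the picture: spring->lip
    a=onz("top",(459,277.3),50);b=onz("top",(450.7,244.6),50)
    d=np.array([450.7-459,244.6-277.3]);d/=np.linalg.norm(d)
    out=[f]
    for n,lo,hi in(("orange",(5,140,100),(14,255,255)),("yellow",(19,120,90),(36,255,255)),("green",(45,110,50),(85,255,255))):
        m=cv2.inRange(h,lo,hi);k,l,s,c=cv2.connectedComponentsWithStats(m)
        if k<2: continue
        i=1+np.argmax(s[1:,4])
        if n=="green": 
            g=[j for j in range(1,k) if s[j,4]>150];i=min(g,key=lambda j:c[j][1]) if g else i
        ys,xs=np.nonzero(l==i);p=(np.c_[xs,ys]/10)@d;q=(np.c_[xs,ys]/10)@np.array([-d[1],d[0]])
        out.append((n,"area",len(xs),"along px %.1f..%.1f"%tuple(np.percentile(p,[2,98])),"across %.1f..%.1f"%tuple(np.percentile(q,[2,98]))))
    print(*out,sep="\n ")
E
python3 y.py pics/roll.png pics/ease.png
```

```text
pics/roll.png
 ('orange', 'area', 2880, 'along px -19.7..-17.4', 'across 5.5..17.8')
 ('yellow', 'area', 7227, 'along px -27.7..-21.3', 'across 3.8..14.4')
 ('green', 'area', 3042, 'along px -32.1..-28.3', 'across 4.9..13.8')
pics/ease.png
 ('orange', 'area', 2475, 'along px -19.7..-17.4', 'across 5.4..17.8')
 ('yellow', 'area', 6773, 'along px -25.9..-19.8', 'across 3.1..13.6')
 ('green', 'area', 1785, 'along px -29.5..-26.5', 'across 4.0..10.0')
```

```bash
python3 -m crank '[[[0.02,0,-0.01,0,0,0,10],[0.02,0,-0.01,0,0,0,10],[0.02,0,0,0,0,0,10],[0,0,0,0,0,0,10],[0,0,0,0,0,0,10],[0,0,0,0,0,0,10],[0,0,0,0,0,0,10],[0,0,0,0,0,0,10]]]' 70 >/dev/null;python3 s.py
python3 - <<'E'
from h import *
s=capture("scene");t=capture("top")
c=np.zeros((600,800,3),np.uint8)
c[:,:400]=cv2.resize(s[135:195,155:195],None,fx=10,fy=10,interpolation=2)
c[:,400:]=cv2.resize(t[230:290,435:475],None,fx=10,fy=10,interpolation=2)
cv2.imwrite("pics/ease2.png",c)
for f in("roll","ease","ease2"):
    h=cv2.cvtColor(cv2.imread(f"pics/{f}.png")[:,:400],cv2.COLOR_BGR2HSV)
    for n,lo,hi in(("orange",(4,140,100),(15,255,255)),("yellow",(19,140,90),(36,255,255)),("green",(45,110,50),(85,255,255))):
        ys,xs=np.nonzero(cv2.inRange(h,lo,hi)[:300]);print(f,n,len(xs),xs.min() if len(xs) else 0,xs.max()if len(xs) else 0,ys.min()if len(xs) else 0,ys.max()if len(xs) else 0)
E
python3 y.py pics/ease2.png
```

```text
t 24.75 tcp tray 2.75 -0.12 4.08 pitch -3.4 | Fx 3.28 Fy 1.83 Fz 6.03 Ty -0.53 grip 0.199
roll orange 434 185 250 236 258
roll yellow 2224 204 282 212 262
roll green 2828 224 361 140 252
ease orange 463 186 249 235 258
ease yellow 912 211 273 226 262
ease green 2725 219 289 172 266
ease2 orange 457 185 250 236 258
ease2 yellow 635 211 265 230 260
ease2 green 2849 218 286 176 274
pics/ease2.png
 ('orange', 'area', 2410, 'along px -19.7..-17.4', 'across 5.5..17.8')
 ('yellow', 'area', 6103, 'along px -25.3..-19.6', 'across 3.0..13.5')
 ('green', 'area', 1809, 'along px -28.9..-25.8', 'across 3.9..9.9')
```

```bash
python3 -m crank '[[[0.02,0,0,0,0,0,10],[0.02,0,0,0,0,0,10],[0,0,0,0,0,0,10],[0,0,0,0,0,0,10],[0,0,0,0,0,0,10],[0,0,0,0,0,0,10],[0,0,0,0,0,0,10],[0,0,0,0,0,0,10]]]' 70 >/dev/null;python3 s.py
python3 -m crank '[[[0.02,0,0,0,0,0,10],[0,0,0,0,0,0,10],[0,0,0,0,0,0,10],[0,0,0,0,0,0,10],[0,0,0,0,0,0,10],[0,0,0,0,0,0,10],[0,0,0,0,0,0,10],[0,0,0,0,0,0,10]]]' 70 >/dev/null;python3 s.py
```

```text
t 25.65 tcp tray 3.56 -0.10 4.02 pitch -3.5 | Fx 1.47 Fy 0.86 Fz 7.33 Ty -0.39 grip 0.198
t 26.45 tcp tray 3.81 -0.10 4.04 pitch -3.5 | Fx 0.48 Fy 1.09 Fz 8.57 Ty -0.05 grip 0.203
```

The force drops steeply at TCP x ≈ 3.3: the plus face is on its contact under the lip. I'll slacken the grip, let the cell settle, open and withdraw.

```bash
python3 -m crank '[[[0,0,0,0,0.1,0,10],[0,0,0,0,0.1,0,10],[0,0,0,0,0,0,10],[0,0,0,0,0,0,10],[0,0,0,0,0,0,10],[0,0,0,0,0,0,10],[0,0,0,0,0,0,10],[0,0,0,0,0,0,10]]]' 20;python3 s.py
python3 -m crank '[[[0,0,0,0,0,0,26],[0,0,0,0,0,0,34],[0,0,0,0,0,0,36],[0,0,0,0,0,0,36],[0,0,0,0,0,0,36],[0,0,0,0,0,0,36],[0,0,0,0,0,0,36],[0,0,0,0,0,0,36]]]' >/dev/null;python3 s.py
```

```text
time_s: 27.25
eef_pos: [494.4, -294.8, 33.8]
ee_rot: [0.002, 0.993, 0.118, -0.016]
force: [2.2, 0.3, 6.4]
grip_width: 0.199
grip_force: 70.5
t 27.25 tcp tray 4.04 -0.12 3.78 pitch -1.9 | Fx 2.21 Fy -0.25 Fz 6.39 Ty -0.32 grip 0.199
t 28.05 tcp tray 4.02 0.30 3.37 pitch -1.9 | Fx 0.18 Fy -0.46 Fz 0.08 Ty -0.03 grip 0.421
```

Released with no contact forces. I'll lift clear, close the fingers, and probe the height of the cell's top near each end to check that it's level and home (the top should be 21 mm above the floor).

```bash
python3 -m crank '[[[0,0,-0.3,0,0,0,36],[0,0,-0.5,0,0,0,36],[0,0,-0.5,0,0.12,0,36],[-0.3,0,0,0,0.12,0,10],[-0.42,0,0,0,0,0,0],[0,0,0,0,0,0,0],[0,0,0,0,0,0,0],[0,0,0,0,0,0,0]]]' >/dev/null;python3 s.py
python3 - <<'E'
from h import *
t=capture("top");s=capture("scene")
c=np.zeros((600,800,3),np.uint8)
c[:,:400]=cv2.resize(s[135:195,155:195],None,fx=10,fy=10,interpolation=2)
c[:,400:]=cv2.resize(t[230:290,435:475],None,fx=10,fy=10,interpolation=2)
cv2.imwrite("pics/rel.png",c)
E
python3 y.py pics/ease2.png pics/rel.png
```

```text
t 28.85 tcp tray -12.96 0.32 35.71 pitch 0.0 | Fx -0.03 Fy -0.36 Fz -0.49 Ty -0.00 grip -0.004
pics/ease2.png
 ('orange', 'area', 2410, 'along px -19.7..-17.4', 'across 5.5..17.8')
 ('yellow', 'area', 6103, 'along px -25.3..-19.6', 'across 3.0..13.5')
 ('green', 'area', 1809, 'along px -28.9..-25.8', 'across 3.9..9.9')
pics/rel.png
 ('orange', 'area', 2447, 'along px -19.8..-17.3', 'across 5.8..18.0')
 ('yellow', 'area', 5873, 'along px -24.6..-18.7', 'across 3.0..13.8')
 ('green', 'area', 15288, 'along px -39.2..-25.4', 'across 4.3..14.7')
```

```bash
python3 -m crank '[[[0,0,0.3,0,0,0,0],[0,0,0.2,0,0,0,0],[0,0,0.03,0,0,0,0],[0,0,0,0,0,0,0],[0,0,0,0,0,0,0],[0,0,0,0,0,0,0],[0,0,0,0,0,0,0],[0,0,0,0,0,0,0]]]' >/dev/null;python3 s.py
python3 -m crank '[[[0,0,0.02,0,0,0,0],[0,0,0.02,0,0,0,0],[0,0,0.02,0,0,0,0],[0,0,0,0,0,0,0],[0,0,0,0,0,0,0],[0,0,0,0,0,0,0],[0,0,0,0,0,0,0],[0,0,0,0,0,0,0]]]' >/dev/null;python3 s.py
```

```text
t 29.75 tcp tray -12.89 0.24 22.81 pitch 0.0 | Fx 0.31 Fy 0.10 Fz -0.03 Ty 0.04 grip -0.000
t 30.55 tcp tray -12.91 0.24 21.26 pitch 0.0 | Fx 0.88 Fy -0.01 Fz 2.10 Ty -0.01 grip 0.004
```

```bash
python3 -m crank '[[[0,0,0.02,0,0,0,0],[0,0,0,0,0,0,0],[0,0,0,0,0,0,0],[0,0,0,0,0,0,0],[0,0,0,0,0,0,0],[0,0,0,0,0,0,0],[0,0,0,0,0,0,0],[0,0,0,0,0,0,0]]]' >/dev/null;python3 s.py
python3 -m crank '[[[0,0,-0.2,0,0,0,0],[0.5,0,0,0,0,0,0],[0.5,0,0,0,0,0,0],[0,0,0.15,0,0,0,0],[0,0,0.03,0,0,0,0],[0,0,0.02,0,0,0,0],[0,0,0,0,0,0,0],[0,0,0,0,0,0,0]]]' >/dev/null;python3 s.py
```

```text
t 31.35 tcp tray -12.90 0.24 20.75 pitch 0.0 | Fx -0.48 Fy 0.03 Fz 0.09 Ty 0.08 grip 0.001
t 32.15 tcp tray 11.87 0.22 20.72 pitch 0.0 | Fx 0.16 Fy -0.49 Fz -0.12 Ty -0.04 grip -0.000
```

```bash
python3 -m crank '[[[0,0,0.02,0,0,0,0],[0,0,0,0,0,0,0],[0,0,0,0,0,0,0],[0,0,0,0,0,0,0],[0,0,0,0,0,0,0],[0,0,0,0,0,0,0],[0,0,0,0,0,0,0],[0,0,0,0,0,0,0]]]' >/dev/null;python3 s.py
python3 -m crank '[[[0,0,0.02,0,0,0,0],[0,0,0,0,0,0,0],[0,0,0,0,0,0,0],[0,0,0,0,0,0,0],[0,0,0,0,0,0,0],[0,0,0,0,0,0,0],[0,0,0,0,0,0,0],[0,0,0,0,0,0,0]]]' >/dev/null;python3 s.py
```

```text
t 32.95 tcp tray 12.09 0.20 20.31 pitch 0.0 | Fx -1.81 Fy 0.15 Fz 1.49 Ty 0.16 grip 0.005
t 33.75 tcp tray 12.10 0.16 19.84 pitch 0.0 | Fx -2.19 Fy -1.36 Fz 6.07 Ty 0.54 grip 0.001
```

```bash
python3 -m crank '[[[0,0,-0.2,0,0,0,0],[-0.5,0,0,0,0,0,0],[-0.5,0,0,0,0,0,0],[0,0,0.14,0,0,0,0],[0,0,0.04,0,0,0,0],[0,0,0,0,0,0,0],[0,0,0,0,0,0,0],[0,0,0,0,0,0,0]]]' >/dev/null;python3 s.py
python3 -m crank '[[[0,0,0.02,0,0,0,0],[0,0,0,0,0,0,0],[0,0,0,0,0,0,0],[0,0,0,0,0,0,0],[0,0,0,0,0,0,0],[0,0,0,0,0,0,0],[0,0,0,0,0,0,0],[0,0,0,0,0,0,0]]]' >/dev/null;python3 s.py
```

```text
t 34.55 tcp tray -12.66 0.35 20.15 pitch 0.0 | Fx -0.52 Fy -0.31 Fz -0.77 Ty -0.03 grip 0.003
t 35.35 tcp tray -12.81 0.23 19.79 pitch 0.1 | Fx 1.29 Fy 0.01 Fz 1.07 Ty -0.27 grip -0.002
```

```bash
python3 -m crank '[[[0,0,-0.2,0,0,0,0],[0.65,0,0,0,0,0,0],[0.6,0,0,0,0,0,0],[0,0,0.14,0,0,0,0],[0,0,0.04,0,0,0,0],[0,0,0,0,0,0,0],[0,0,0,0,0,0,0],[0,0,0,0,0,0,0]]]' >/dev/null;python3 s.py
python3 -m crank '[[[0,0,0.02,0,0,0,0],[0,0,0,0,0,0,0],[0,0,0,0,0,0,0],[0,0,0,0,0,0,0],[0,0,0,0,0,0,0],[0,0,0,0,0,0,0],[0,0,0,0,0,0,0],[0,0,0,0,0,0,0]]]' >/dev/null;python3 s.py
```

```text
t 36.15 tcp tray 17.89 0.20 20.24 pitch 0.0 | Fx -0.01 Fy -0.21 Fz 0.02 Ty -0.00 grip -0.002
t 36.95 tcp tray 18.32 0.21 19.81 pitch 0.0 | Fx -1.60 Fy -0.50 Fz 2.65 Ty 0.33 grip 0.003
```

```bash
python3 -m crank '[[[0,0,0.02,0,0,0,0],[0,0,0,0,0,0,0],[0,0,0,0,0,0,0],[0,0,0,0,0,0,0],[0,0,0,0,0,0,0],[0,0,0,0,0,0,0],[0,0,0,0,0,0,0],[0,0,0,0,0,0,0]]]' >/dev/null;python3 s.py
python3 -m crank '[[[0,0,-0.2,0,0,0,0],[-0.65,0,0,0,0,0,0],[-0.6,0,0,0,0,0,0],[0,0,0.16,0,0,0,0],[0,0,0.04,0,0,0,0],[0,0,0,0,0,0,0],[0,0,0,0,0,0,0],[0,0,0,0,0,0,0]]]' >/dev/null;python3 s.py
python3 -m crank '[[[0,0,0.02,0,0,0,0],[0,0,0,0,0,0,0],[0,0,0,0,0,0,0],[0,0,0,0,0,0,0],[0,0,0,0,0,0,0],[0,0,0,0,0,0,0],[0,0,0,0,0,0,0],[0,0,0,0,0,0,0]]]' >/dev/null;python3 s.py
```

```text
t 37.75 tcp tray 18.33 0.13 19.73 pitch 0.0 | Fx -3.29 Fy 1.38 Fz 6.94 Ty 0.56 grip -0.001
t 38.55 tcp tray -12.57 -0.00 19.71 pitch 0.0 | Fx -5.07 Fy 1.02 Fz 6.87 Ty 0.82 grip 0.005
t 39.35 tcp tray -12.59 -0.03 19.60 pitch 0.0 | Fx -6.01 Fy 1.75 Fz 12.03 Ty 1.11 grip -0.001
```

Both ends bottom out firmly at the same height (19.7 ± 0.1), so the cell is level on the floor. Withdrawing and checking.

```bash
python3 -m crank '[[[0,0,-0.3,0,0,0,0],[0,0,-0.8,0,0,0,0],[0,0,-1,0,0,0,0],[0,0,-1,0,0,0,0],[0,0,-1,0,0,0,0],[0,0,-1,0,0,0,0],[0,-0.8,0,0,0,0,0],[0,-1,0,0,0,0,0]]]' >/dev/null
python3 -m crank '[[[0,-1,0,0,0,0,0],[0,-1,0,0,0,0,0],[0,-1,0,0,0,0,0],[0,-1,0,0,0,0,0],[0,-1,0,0,0,0,0],[0,-0.6,0,0,0,0,0],[0,0,0,0,0,0,0],[0,0,0,0,0,0,0]]]' >/dev/null;python3 s.py
python3 - <<'E'
from h import *
T=capture("top");S=capture("scene");T0=cv2.imread("pics/top0.png")
c=np.zeros((600,800,3),np.uint8)
c[:,:400]=cv2.resize(S[135:195,155:195],None,fx=10,fy=10,interpolation=2)
c[:,400:]=cv2.resize(T[230:290,435:475],None,fx=10,fy=10,interpolation=2)
cv2.imwrite("pics/fin.png",c)
x,y,w,h=435,230,45,65
hs=cv2.cvtColor(T[y:y+h,x:x+w],cv2.COLOR_BGR2HSV)
m=cv2.inRange(hs,(40,90,40),(85,255,255))|cv2.inRange(hs,(19,120,80),(38,255,255))
m=cv2.morphologyEx(m,2,np.ones((2,2)))
r=cv2.minAreaRect(max(cv2.findContours(m,0,1)[0],key=cv2.contourArea));bp=cv2.boxPoints(r)+[x,y]
e=sorted([(bp[i]+bp[(i+1)%4])/2 for i in range(4)],key=lambda p:p[1])
P=onz("top",e[0],42);M=onz("top",e[3],42);b=np.array([490.4,-295.65,42]);a=np.radians(13.5);u=np.array([np.cos(a),np.sin(a),0]);n=np.array([-u[1],u[0],0])
for k,q in(("plus-visible",P),("minus",M)):print(k,"along %.1f lat %.1f"%((q-b)@u,(q-b)@n))
d=cv2.absdiff(cv2.GaussianBlur(T,(5,5),0),cv2.GaussianBlur(T0,(5,5),0)).max(2)
for k,(x0,y0,x1,y1) in dict(turntable=(235,120,350,230),cup=(375,100,425,155),key=(200,185,225,238),case=(162,138,208,182)).items():print(k,"changed px",int((d[y0:y1,x0:x1]>40).sum()))
E
python3 y.py pics/fin.png
```

```text
t 40.95 tcp tray -12.57 184.79 146.42 pitch 0.1 | Fx 0.39 Fy 0.04 Fz 0.05 Ty 0.04 grip -0.002
plus-visible along 30.0 lat -1.8
minus along 11.9 lat 2.0
turntable changed px 0
cup changed px 0
key changed px 0
case changed px 0
pics/fin.png
 ('orange', 'area', 2476, 'along px -19.8..-17.3', 'across 5.7..18.0')
 ('yellow', 'area', 5430, 'along px -24.7..-18.7', 'across 3.1..13.9')
 ('green', 'area', 1919, 'along px -29.5..-25.2', 'across 8.7..14.4')
```

The gripper still blocks part of the line of sight; I'll move it further off for the last check.

```bash
python3 -m crank '[[[0,-0.8,0,0,0,0,0],[0,-1,0,0,0,0,0],[0,-1,0,0,0,0,0],[0,-1,0,0,0,0,0],[0,-1,0,0,0,0,0],[0,-1,0,0,0,0,0],[0,-1,0,0,0,0,0],[0,-0.6,0,0,0,0,0]]]' >/dev/null
python3 -m crank '[[[0,0,0,0,0,0,0],[0,0,0,0,0,0,0],[0,0,0,0,0,0,0],[0,0,0,0,0,0,0],[0,0,0,0,0,0,0],[0,0,0,0,0,0,0],[0,0,0,0,0,0,0],[0,0,0,0,0,0,0]]]' >/dev/null;python3 s.py
python3 - <<'E'
from h import *
T=capture("top");S=capture("scene")
b=np.array([490.4,-295.65,30.]);a=np.radians(13.5);u=np.array([np.cos(a),np.sin(a),0]);n=np.array([-u[1],u[0],0])
def blob(im,roi,rng,z,lab):
    x,y,w,h=roi;hs=cv2.cvtColor(im[y:y+h,x:x+w],cv2.COLOR_BGR2HSV);m=0
    for lo,hi in rng:m=m|cv2.inRange(hs,lo,hi)
    k,l,s,c=cv2.connectedComponentsWithStats(m)
    i=1+np.argmax(s[1:,4]);ys,xs=np.nonzero(l==i)
    W=np.array([onz("top",(q+x,v+y),z)-b for q,v in zip(xs,ys)]);A=W@u;L=W@n
    far=A<np.percentile(A,15);near=A>np.percentile(A,75)
    print(lab,len(xs),"along %.1f..%.1f"%(A.min(),A.max()),"lat mean low end %.1f high end %.1f"%(L[far].mean(),L[near].mean()))
blob(T,(435,230,45,65),[((40,90,40),(85,255,255)),((19,120,80),(38,255,255))],43,"cell")
blob(T,(435,270,45,16),[((10,80,60),(28,255,255))],52.5,"plate")
E
```

```text
t 42.65 tcp tray -12.94 370.24 146.22 pitch 0.0 | Fx -0.08 Fy 0.23 Fz 0.52 Ty 0.04 grip 0.003
cell 388 along -33.7..35.5 lat mean low end 1.1 high end 2.1
plate 19 along -36.7..-33.1 lat mean low end -0.9 high end -0.2
```

The cell spans −33.7 to +35.5 mm along the tray (home is −34 to +36), and the plate is in by about 4 mm. It's home, so I'm handing in.

```bash
python3 -c "
from rig import *
print(finish_job())"
```

```text
the job is handed in; nothing more can be done
None
```

The green cell is loaded in the black light's bay, level on the floor with its plus end under the orange lip and the spring in about 4 mm; I handed the job in at about 43 s, having seen no change to the lenses, blower, cup, hex key or filter case.

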